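# Hold the parts dispenser open over a cup

## Task

Stand the open yellow cup upright, without dropping it, in the middle of the round black pad under the chute of the red parts dispenser, and let go of it. Then pull the dispenser's spring-return gate out by its T-handle until the yellow pointer is in line with the red mark on the rail, and finish while still holding it there: the gripper must not let go. Leave everything else on the bench where it is.

Things in the scene. Friction and masses are not known exactly. Their poses are not given: they have to be found in the camera images.
- dispenser: Red bench dispenser, fixed: 150 deep (x), 270 wide (y), 170 mm high. Origin: on the bench, in the plane of the front face, mid-width. x points into the box, away from its front; y to the left when looking along x; z up. At y = -75 mm an aluminium rail, 44 wide and 55 mm high, runs from the face to x = -100 mm. A 6 mm thick plate lies under the pad (x -160 to 0, y 10 to 140 mm).
- pad (a point): Centre of the top of the round black landing pad (92 mm across, with a thin white circle 68 mm across), 10 mm above the bench; at (-125, +75, 10) mm in the dispenser's frame; axes as the dispenser's.
- chute_lip (a point): Top middle of the lower edge of the steel chute (55 mm wide, side walls 18 mm high) above the pad: 113 mm above the bench, at (-73, 75, 113) mm in the dispenser's frame. From here the chute rises by 24 degrees to the front face.
- cup: Open yellow plastic cup, round and straight: 58 mm outside diameter, 100 mm high, wall 3 mm, about 0.12 kg, starts standing upright on the bench. Origin: centre of its underside, z up.
- gate: Spring-return gate: black round T crossbar (16 mm thick, 76 long in y) on a 12 mm rod running along +x into the dispenser. Origin: crossbar middle, 75 mm above the bench; closed at (-155, -75, 75) mm in the dispenser's frame, same axes; slides along -x, at most 90 mm. Spring pulls back 6 N closed, +1.2 N per 10 mm out. Closed, 47 mm of bare rod lies between crossbar and rail: fingers can straddle it from above.
- pointer (a point): Top middle of the yellow pointer blade (5 mm thick in x, 36 mm wide in y, top 99 mm above the bench) fixed on the gate's rod, 133 mm behind (+x of) the crossbar's middle; it moves with the gate.
- mark: Red mark fixed on the rail: two upright blades, 6 mm thick in x, up to 99 mm above the bench, 46 mm apart; the pointer passes between them. Origin: on the bench below their middle, axes as the dispenser's. It stands 35 to 70 mm towards the handle (-x) from the closed pointer, different each time; the gate is at the mark when the pointer's x in this frame is 0.
- oil_bottle: Bystander: white plastic bottle with a red cap, 54 mm across, 110 mm high. Origin: centre of its underside.
- grease_tin: Bystander: green closed tin, 62 mm across, 65 mm high. Origin: centre of its underside.
- bolt_jar: Bystander: amber jar with a steel lid, 60 mm across, 85 mm high. Origin: centre of its underside.
- tape_roll: Bystander: blue ring 90 mm across, 24 mm high, lying flat. Origin: centre of its underside.
- screwdriver: Bystander: screwdriver with an orange handle, about 200 mm long, lying on the bench.
- small_bin: Bystander: open blue bin 100 x 120 x 45 mm on the bench. Origin: centre of its underside.
Mind the look-alikes: they are no part of the job. Leave any purple look-alike of the cup alone.

How it is judged:
On the way, in this order (a step that is already met when the one before it is completed fails the run):
1. the cup stands released and upright in the middle of the pad while the gate is still shut (horizontal distance between cup and pad below 0.018 m and z of cup in the frame of pad between -0.004 and 0.004 m and angle between cup's own z axis and vertical below 0.08 rad and contact force between cup and the fingers below 0.1 N and linear speed of cup below 0.02 m/s and x of pointer in the frame of dispenser above -0.032 m), for 0.2 s.
2. the gate is held by the fingers with the pointer in line with the mark (x of pointer in the frame of mark between -0.005 and 0.005 m and contact force between gate and the fingers above 2 N and linear speed of gate below 0.02 m/s), for 0.2 s.
At the end, for the whole second after the job is handed in: The pointer is within 5 mm of the mark along the rail and the gate is still, held by the fingers (more than 2 N between fingers and gate); the cup stands untouched by the fingers on the pad, within 18 mm of its centre, its foot at the pad's height within 4 mm, upright within 0.08 rad (all of step 2 and horizontal distance between cup and pad below 0.018 m and z of cup in the frame of pad between -0.004 and 0.004 m and angle between cup's own z axis and vertical below 0.08 rad and contact force between cup and the fingers below 0.1 N and linear speed of cup below 0.02 m/s); the arm keeps its last pose, push and grip.
It fails at once if the cup is dropped or knocked along (faster than 0.6 m/s while not gripped) (linear speed of cup above 0.6 m/s and contact force between cup and the fingers below 0.05 N).
It fails at once if the cup is tipped by more than 0.7 rad (angle between cup's own z axis and vertical above 0.7 rad).
It fails at once if a bystander is moved by more than 30 mm (distance of any of oil_bottle, grease_tin, bolt_jar, tape_roll, screwdriver, small_bin from where it was at the start of the episode above 0.03 m).
It also fails if it takes over 54 s, if anything falls off the work surface, if the arm or the gripper's body presses on something with over 40 N, if the wrist force passes 120 N, or if a joint passes its speed limit or range.

## Robot

A 6-joint arm with a two-finger parallel gripper is mounted at the origin on the work surface. World frame = base frame: x ahead of the robot, y to its left, z up, the work surface at z = 0. Lengths are in m, angles in rad, forces in N, time in s.
With the tool pointing down it reaches from about 0.35 to 0.775 m from the base axis. Payload 7.3 kg.
Tool frame: the origin (TCP) lies at the very end of the fingers, on their centre line; the grasp point (between the pads) lies 19 mm behind it (bot.grip_point_offset is the distance from the TCP to the grasp point, in m); z points along the fingers, y is the direction in which the jaws open and shut (so a half turn about z gives the same grasp; the last joint's range is limited). The gripper opens to 92 mm and grips with 3 to 60 N. Pads are 19 mm wide; open, the fingers measure 130 mm over their backs; the gripper's body (75 mm by 190 mm) begins 47 mm behind the grasp point.
Start: joints at [1.17, 0.342, 1.524, -0, 1.275, -0.146], TCP at [0.132, 0.508, 0.227] pointing down, gripper open.
Joint ranges: [-2.53, 2.53], [-0.77, 2.02], [0.04, 2.7], [-1, 4.14], [0.28, 2.66], [-3.11, 3.11]. Speed limits (rad/s): [2.57, 2.57, 3.14, 3.14, 3.14, 3.14].

## Interface

Orientations are given as a 3x3 rotation matrix whose columns are the frame's x, y, z axes.
In Python, from rig import bot gives the robot as it stands. The module is installed in compiled form; this text tells all that it offers.
- The arm moves only by the tool send_rows, never from a script. Its argument "deltas" is a list that holds one entry, the list of rows, each a list of 7 numbers: the opening, from -1 (shut) to 1 (fully open), then the shift along the tool's x, y, z in units of 40 mm (1.0 is 40 mm), then the turn, a rotation vector about the tool's x, y, z in rad. A call has 1 to 20 rows; each row is the pose to reach, as a shift and turn from the pose measured when the call began, along the tool's axes at that moment; what a row does not reach only later rows make up. A row lasts 1/8 s, in which the tool goes at most 62.5 mm and 10.7 degrees, less where a joint would pass 70% of its speed; a pose out of reach is approached as far as the arm can. A call with a gripper value outside its range is refused whole. The fingers move at their own pace and stop on an object; "force" is the grip in N (left out, the last holds). Time passes only in rows, so rows that repeat a pose let the fingers close. It gives the time, the measured TCP pose, the force and the opening at its end, in the units of the state.
- bot.sense(): the state, without advancing time (a new reading comes with each control period).
- bot.grab_frame(name): name is "scene" or "top"; returns a dict with "frame" (384x512x3 uint8, red, green, blue), "fovy" (degrees; the focal length in pixels is half the picture's height over the tangent of half this angle, whatever the lens; pixels are square), "cx", "cy" (the principal point, pixels), "origin" and "orientation" of the camera in the world. Camera axes: x right, y up, looking along -z (the intrinsics and any distortion apply to the point x, -y, -z); pixel columns grow to the right and rows downward; lengths in m; the calibration is good to about 2 mm. A picture is of the moment at which its call begins. There is no depth.
- bot.job_done(): hands the job in, once; it reports no verdict.
The state is a dict: "time": time; "joints": joint angles; "joint_vel": joint speeds; "joint_torque": joint torques, N m; "ee_pos": TCP position; "eef_rot": TCP orientation; "wrist_force": force on the tool from outside, world axes, zero at the start; "ft_torque": the same for the moment, N m; "opening": finger opening in m.
Only numpy, scipy, OpenCV 4.12 (cv2) and the standard library are available. Lean on these libraries where they do the work, as an engineer would, in place of code of your own. Each camera call takes 0.05 s, during which the arm holds its last target.

## Working session

There is one attempt and no reset: what is moved stays moved. The work goes in short steps, Python scripts to look and compute and a tool call to move; the robot and the scene stay as the last step left them, time stands still between calls to the robot, and variables do not carry over. Pictures are saved under pics/ and viewed, and the job is handed in when it is done.

Besides the shell and the picture viewer there is one more tool, called as name(argument=value, ...), one argument or row to a line, values as JSON. send_rows: Moves the arm, as the interface text tells. Its arguments: {"type":"object","properties":{"deltas":{"type":"array","items":{"type":"array","items":{"type":"array","items":{"type":"number"}}}},"force":{"type":"number"}},"required":["deltas"]}

```bash
mkdir -p pics; python3 - <<'E'
from rig import bot
import cv2,numpy as np,pickle
np.set_printoptions(precision=4,suppress=True)
d={}
for n in("scene","top"):
    f=bot.grab_frame(n); d[n]=f
    cv2.imwrite(f"pics/{n}0.png",f["frame"][:,:,::-1])
    print({k:v for k,v in f.items() if k!="frame"})
pickle.dump(d,open("f0.pkl","wb"))
s=bot.sense();print(s)
E
```

```text
{'fovy': 55.09468609770691, 'cx': 255.60345154565366, 'cy': 192.47983346392746, 'origin': array([1.0192, 0.4835, 0.8616]), 'orientation': array([[-0.7679, -0.4831,  0.4207],
       [ 0.6405, -0.5705,  0.5141],
       [-0.0083,  0.6642,  0.7475]])}
{'fovy': 49.36704933671158, 'cx': 256.1508500686148, 'cy': 190.75119788992086, 'origin': array([ 0.4187, -0.0491,  1.5887]), 'orientation': array([[ 0.0077,  0.9959, -0.0901],
       [-0.9999,  0.0085,  0.0078],
       [ 0.0086,  0.09  ,  0.9959]])}
{'time': 0.1, 'joints': array([ 1.17  ,  0.3427,  1.5249, -0.    ,  1.2754, -0.146 ]), 'joint_vel': array([ 0.0001, -0.0039, -0.0007, -0.0017, -0.0015, -0.0016]), 'joint_torque': array([  0.002 , -43.2001, -24.4695,   0.0718,   0.0526,  -0.    ]), 'ee_pos': array([0.1322, 0.5077, 0.2261]), 'eef_rot': array([[-0.9677,  0.252 , -0.0005],
       [ 0.252 ,  0.9677, -0.0012],
       [ 0.0002, -0.0013, -1.    ]]), 'wrist_force': array([-0.1754, -0.5915,  0.2754]), 'ft_torque': array([0.0039, 0.0132, 0.0236]), 'opening': 0.09169297114432363}
```

View pics/scene0.png

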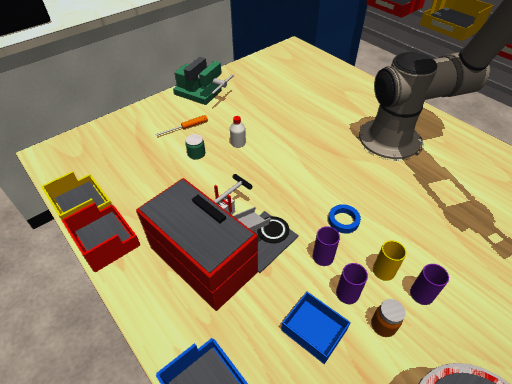

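View pics/top0.png

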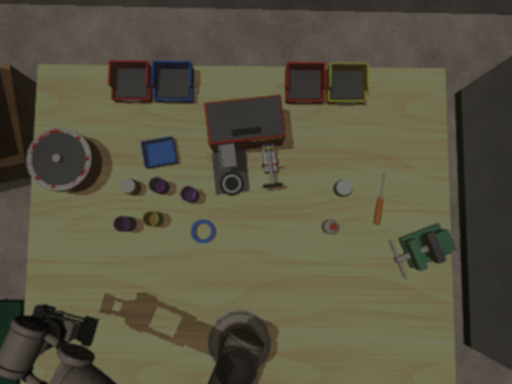

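Scene picture: the yellow cup is at about (390,260), with purple look-alikes at (326,246), (351,283) and (429,284). In the top picture, yellow is at (153,219). The pad is at scene (273,230) / top (232,183), and the T-handle at scene (241,182) / top (272,185). Next I'll enlarge these areas to confirm.

```bash
python3 - <<'E'
import pickle,cv2,numpy as np
d=pickle.load(open("f0.pkl","rb"))
s=d["scene"]["frame"][:,:,::-1];t=d["top"]["frame"][:,:,::-1]
a=cv2.resize(s[160:320,190:460],None,fx=2.96,fy=2.96,interpolation=cv2.INTER_CUBIC)
cv2.imwrite("pics/s_crop.png",a)
b=cv2.resize(cv2.convertScaleAbs(t[85:245,100:300],alpha=2),None,fx=3.7,fy=3.7,interpolation=cv2.INTER_CUBIC)
cv2.imwrite("pics/t_crop.png",b)
E
```

```text
(no output)
```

View pics/s_crop.png

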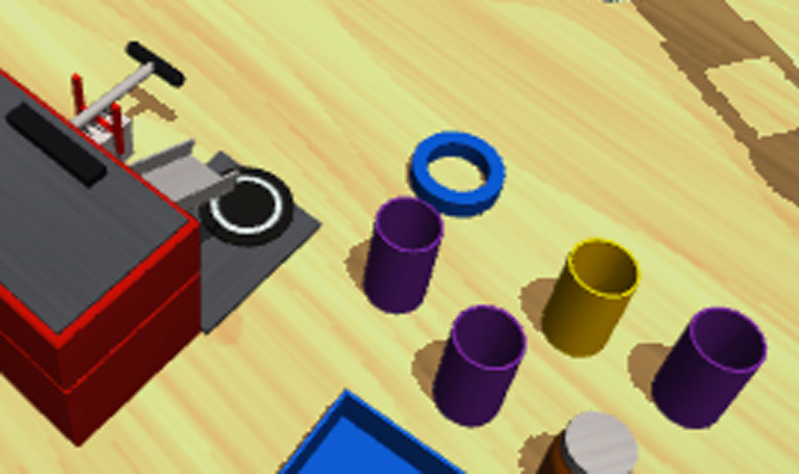

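View pics/t_crop.png

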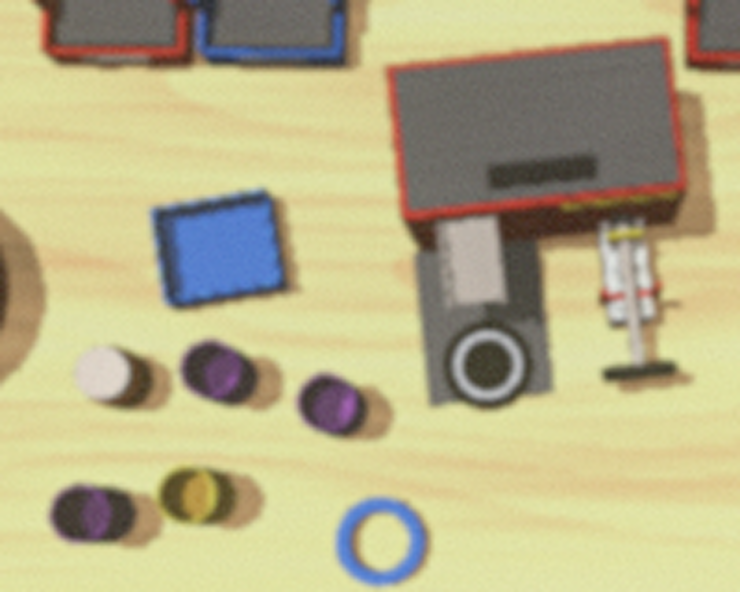

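The crops confirm the open yellow cup at scene (590,295 in crop) as the target; the other three cups are purple. Now the measurements.

```bash
cat > h.py <<'E'
import numpy as np,cv2,pickle
np.set_printoptions(precision=4,suppress=True)
def ray(f,u,v):
    F=f["frame"].shape[0]/2/np.tan(np.radians(f["fovy"])/2)
    d=np.array([(u-f["cx"])/F,-(v-f["cy"])/F,-1.0])
    return f["origin"],f["orientation"]@d
def plane(f,u,v,z):
    o,d=ray(f,u,v); return o+d*(z-o[2])/d[2]
def proj(f,p):
    F=f["frame"].shape[0]/2/np.tan(np.radians(f["fovy"])/2)
    c=f["orientation"].T@(np.array(p)-f["origin"])
    return np.array([f["cx"]+F*c[0]/-c[2],f["cy"]-F*c[1]/-c[2]])
def ontoplane(f,cnt,z): return np.array([plane(f,u,v,z)[:2] for u,v in cnt.reshape(-1,2)])
def hsv(f): return cv2.cvtColor(f["frame"],cv2.COLOR_RGB2HSV)
def circ(P):
    (c,ax,a)=cv2.fitEllipse((P*1000).astype(np.float32)); return np.array(c)/1000,np.array(ax)
E
python3 - <<'E'
from h import *
d=pickle.load(open("f0.pkl","rb"))
boxes={"scene":dict(cup=(365,235,415,285),pad=(245,205,300,255),bar=(225,168,256,195)),
"top":dict(cup=(140,205,167,232),pad=(217,168,246,198),bar=(258,178,290,191))}
for n,f in d.items():
    H=hsv(f)
    for k,(x0,y0,x1,y1) in boxes[n].items():
        h=H[y0:y1,x0:x1].astype(int); 
        if k=="cup": m=(h[...,0]>20)&(h[...,0]<34)&(h[...,1]>(185 if n=="scene" else 120))
        elif k=="pad": m=(h[...,1]<60)&(h[...,2]>(150 if n=="scene" else 90))
        else: m=h[...,2]<(60 if n=="scene" else 45)
        m=m.astype(np.uint8)
        nn,lab,st,ce=cv2.connectedComponentsWithStats(m,connectivity=8)
        for i in range(1,nn):
            if st[i,4]>8: print(n,k,st[i]+np.array([x0,y0,0,0,0]),ce[i]+[x0,y0])
        if k=="cup":cv2.imwrite(f"pics/m_{n}.png",cv2.resize(np.hstack([m*255]),None,fx=8,fy=8,interpolation=0))
E
```

```text
scene cup [373 240  34  41 901] [389.0511 259.8624]
scene pad [245 212  20  16 187] [252.5348 219.5134]
scene pad [261 220  24  19  81] [274.0494 230.4691]
scene bar [233 174  19  15 100] [242.22 181.11]
top cup [142 211  22  15 234] [152.4188 218.6239]
top bar [264 184  18   3  34] [272.5    185.0588]
```

```bash
python3 - <<'E'
from h import *
d=pickle.load(open("f0.pkl","rb"));S=d["scene"];T=d["top"]
def sc(x,y): return 190+(x+.5)/2.96-.5,160+(y+.5)/2.96-.5
def tc(x,y): return 100+(x+.5)/3.7-.5,85+(y+.5)/3.7-.5
def show(k,z,s=None,t=None):
    print(k, plane(S,*sc(*s),z)[:2] if s else None, plane(T,*tc(*t),z)[:2] if t else None)
show("cup rim",.1,(602,268),(190,494))
show("pad ring",.01,(246,205),(488,365))
show("bar",.083,(155,63),(640,371))
show("barendL",.083,(132,47),(606,375));show("barendR",.083,(180,80),(674,368))
show("purple1",.1,(408,224),(333,404));show("purple2",.1,(489,338),(213,368));show("purple3",.1,(729,341),(82,512))
show("jar",.085,(600,440),(104,375))
show("tape",.024,(456,168),(383,541))
show("pointer",.099,None,(626,234))
show("mark",.099,None,(630,294));show("markbladesL/R",.099,(77,78),(610,295));show("R",.099,(117,107),(649,292))
show("boxFL",.17,(198,222),(409,215));show("boxFR",.17,None,(684,190))
# scene ring ellipse on plane, full colour
H=hsv(S);m=((H[...,1]<70)&(H[...,2]>150)).astype(np.uint8);m[:, :262]=0;m[:217]=0;m[242:]=0;m[:,286:]=0
P=cv2.findNonZero(m);print(len(P),circ(ontoplane(S,P,.01)))
H=hsv(T);x0,y0=222,173;h=T["frame"][y0:194,x0:243].max(2);print(h)
E
```

```text
cup rim [0.4564 0.3183] [0.4525 0.3117]
pad ring [0.5915 0.0359] [0.5892 0.0322]
bar [ 0.5824 -0.112 ] [ 0.5767 -0.1205]
barendL [ 0.5863 -0.144 ] [ 0.5725 -0.0872]
barendR [ 0.578  -0.0785] [ 0.5799 -0.1538]
purple1 [0.5452 0.1863] [0.5403 0.1766]
purple2 [0.5767 0.3007] [0.5742 0.2932]
purple3 [0.4365 0.4221] [0.4345 0.4144]
jar [0.5709 0.4054] [0.568  0.4025]
tape [0.4137 0.1416] [0.4086 0.1348]
pointer None [ 0.7095 -0.1055]
mark None [ 0.6503 -0.1097]
markbladesL/R [ 0.6603 -0.1324] [ 0.6491 -0.0902]
R [ 0.6534 -0.0785] [ 0.6524 -0.1282]
boxFL [0.7108 0.1082] [0.7116 0.0992]
boxFR None [ 0.7377 -0.1567]
86 (array([0.5911, 0.0313]), array([60.7332, 72.2455]))
[[ 58  55  54  45  42  37  36  38  40  40  37  41  36  35  37  39  45  51
   56  56  57]
 [ 56  51  46  40  37  40  52  62  69  72  70  67  59  49  40  36  36  41
   51  55  58]
 [ 51  44  38  40  52  67  79  88  91  91  89  88  84  74  61  49  37  37
   43  50  55]
 [ 44  37  42  60  80  88  87  85  81  79  77  79  81  83  84  73  54  38
   34  44  54]
 [ 41  40  59  80  91  88  73  62  55  50  47  52  60  74  87  88  73  5
[... 741 characters left out ...]
9  69  44  36  36  32  36  34  36  35  36  33  37  56  82  92
   78  51  38]
 [ 47  68  87  82  58  40  33  34  33  34  33  31  35  33  45  69  91  91
   69  42  36]
 [ 36  58  81  91  76  56  42  34  35  30  36  32  38  46  62  83  89  76
   56  37  40]
 [ 36  45  69  86  89  79  64  54  42  40  42  47  56  69  81  85  76  56
   41  34  43]
 [ 42  39  51  69  85  93  89  81  69  67  68  73  81  88  88  76  56  40
   35  42  50]
 [ 46  38  38  46  64  82  92  94  90  89  90  91  91  85  73  60  40  40
   50  65  70]
 [ 52  47  40  39  44  57  68  76  77  79  80  75  70  60  48  41  39  58
   79  92  98]
 [ 70  70  67  60  49  44  45  49  49  48  51  49  41  41  42  48  63  84
  101 108 109]]
```

```bash
python3 - <<'E'
from h import *
d=pickle.load(open("f0.pkl","rb"));S=d["scene"];T=d["top"]
out=[]
for f,(x0,y0,x1,y1) in((S,(345,90,440,170)),(T,(190,295,290,384))):
    im=cv2.convertScaleAbs(f["frame"][:,:,::-1],alpha=2 if f is T else 1.3)
    k=5;c=cv2.resize(im[y0:y1,x0:x1],None,fx=k,fy=k,interpolation=cv2.INTER_CUBIC)
    for r in(.08,.09,.1):
        for a in np.linspace(0,6.28,60):
            u,v=proj(f,(r*np.cos(a),r*np.sin(a),0));cv2.circle(c,(int((u-x0+.5)*k),int((v-y0+.5)*k)),1,(0,0,255),-1)
    out.append(c)
cv2.imwrite("pics/base.png",cv2.resize(np.vstack([cv2.copyMakeBorder(o,0,0,0,500-o.shape[1],0) for o in out]),None,fx=.7,fy=.7))
E
```

```text
(no output)
```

View pics/base.png

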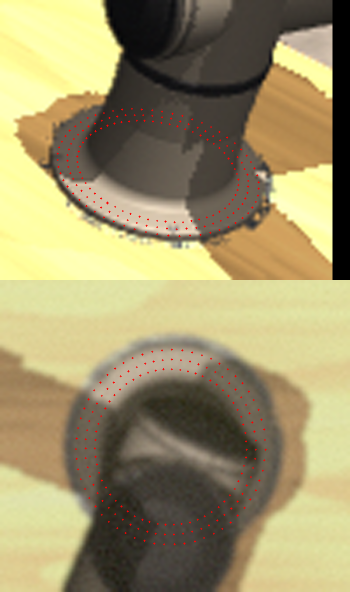

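Both cameras have the robot base centred (within about 1 px), so the calibration holds. I'll average the two views for the cup: (0.4545, 0.315). First I'll hover above it with the jaws along the 45° diagonal, which clears the purple cups.

send_rows(
  deltas=[
    [[1,-1.3,-0.4,0,0,0,0.1],[1,-2.6,-0.8,0,0,0,0.2],[1,-3.9,-1.2,0,0,0,0.3],[1,-5.2,-1.6,0,0,0,0.4],[1,-6.5,-2.0,0,0,0,0.5],[1,-7.8,-2.3,0,0,0,0.53],[1,-8.5,-2.5,0,0,0,0.53],[1,-9.0,-2.64,0,0,0,0.53],[1,-9.0,-2.64,0,0,0,0.53],[1,-9.0,-2.64,0,0,0,0.53]],
  ],
)

```text
time: 1.35
ee_pos: [0.4529, 0.3154, 0.2261]
eef_rot: [[-0.708, 0.706, -0.001], [0.706, 0.708, -0.001], [0.0, -0.002, -1.0]]
wrist_force: [-0.4, -0.4, 0.3]
opening: 0.0919
```

```bash
cat > snap.py <<'E'
from h import *
from rig import bot
import sys
def snap(tag,sb,tb):
    d={}
    for n,b in(("scene",sb),("top",tb)):
        f=bot.grab_frame(n);d[n]=f
        x0,y0,x1,y1=b;im=f["frame"][y0:y1,x0:x1,::-1]
        if n=="top": im=cv2.convertScaleAbs(im,alpha=2)
        k=min(780/(x1-x0),580/(y1-y0))
        cv2.imwrite(f"pics/{n}_{tag}.png",cv2.resize(im,None,fx=k,fy=k,interpolation=cv2.INTER_CUBIC));print(n,"scale",k)
    pickle.dump(d,open(f"f_{tag}.pkl","wb"))
    s=bot.sense()
    for k in("time","joints","ee_pos","eef_rot","wrist_force","opening"):print(k,s[k])
if __name__=="__main__":
    a=list(map(int,sys.argv[2:]));snap(sys.argv[1],a[:4],a[4:])
E
python3 snap.py 1 300 130 480 320 90 130 230 260
```

```text
scene scale 3.0526315789473686
top scale 4.461538461538462
time 1.45
joints [ 0.4701  0.3927  1.4485 -0.0007  1.3017 -0.3173]
ee_pos [0.4529 0.3156 0.2263]
eef_rot [[-0.7086  0.7056 -0.0008]
 [ 0.7056  0.7086 -0.0011]
 [-0.0002 -0.0014 -1.    ]]
wrist_force [-0.0531  0.0366  0.5667]
opening 0.0917465861911135
```

View pics/scene_1.png

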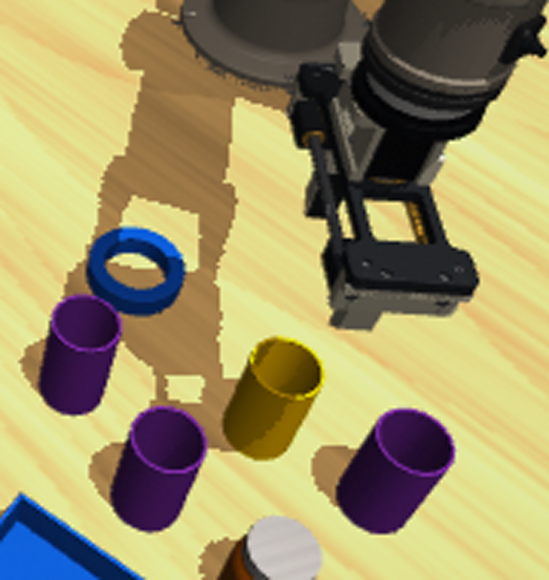

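View pics/top_1.png

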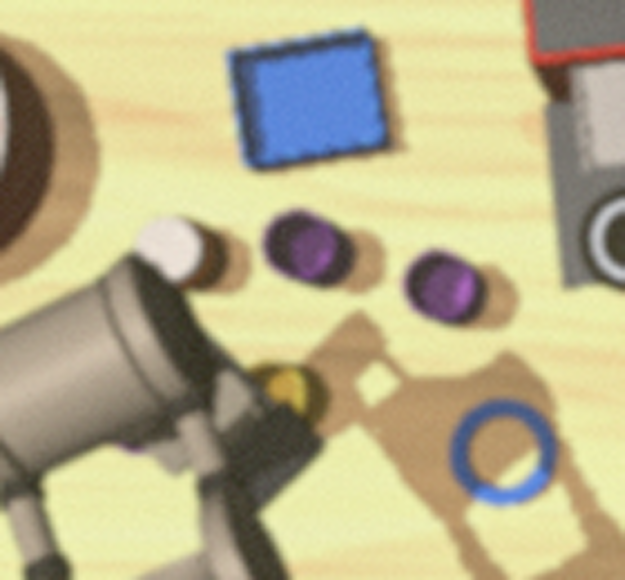

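```bash
python3 - <<'E'
from h import *
d=pickle.load(open("f_1.pkl","rb"))
p=np.array([.4529,.3156,.2263]);y=np.array([.7056,.7086,0]);x=np.array([-.7086,.7056,0])
for n,k,o in(("scene",3.0526,(300,130)),("top",4.4615,(90,130))):
    f=d[n]
    g=lambda q:(proj(f,q)-o)*k
    print(n,"tcp",g(p),"inner+",g(p+.046*y),"outer+",g(p+.065*y),"inner-",g(p-.046*y),"outer-",g(p-.065*y),"cup rim c",g([.4545,.315,.1]))
    im=cv2.imread(f"pics/{n}_1.png")
    for s in(-1,1):
        for e in(.046,.065):
            for w in(-.0095,.0095):
                u=g(p+s*e*y+w*x);cv2.circle(im,tuple(int(v) for v in u),3,(0,0,255),-1)
    for zz in(0,.1):
      for a in np.linspace(0,6.28,40):
        u=g([.4545+.029*np.cos(a),.315+.029*np.sin(a),zz]);cv2.circle(im,tuple(int(v) for v in u),1,(255,0,0),-1)
    cv2.imwrite(f"pics/{n}_1o.png",im)
E
```

```text
scene tcp [331.9987 264.6481] inner+ [344.5762 317.6534] outer+ [350.0664 340.7907] inner- [320.3431 215.5279] outer- [315.7744 196.2741] cup rim c [282.0828 362.9096]
top tcp [224.706  388.4385] inner+ [181.3887 343.5217] outer+ [163.5464 325.0205] inner- [268.194  433.5323] outer- [286.2065 452.2099] cup rim c [267.9806 390.7611]
```

View pics/scene_1o.png

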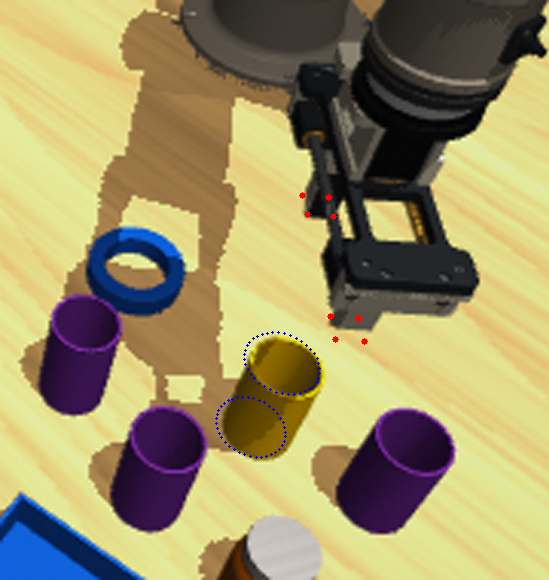

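View pics/top_1o.png

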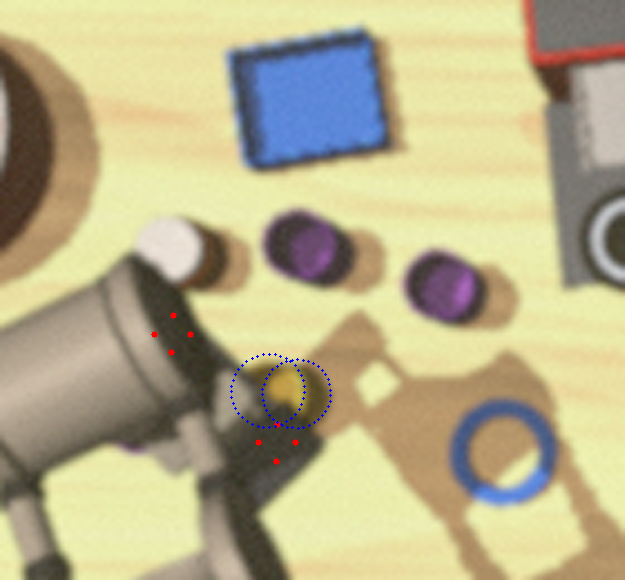

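The finger overlay agrees with the robot pose to within a few mm, and the cup sits between the jaws. I'll descend to a grasp height of 75 mm and close gently.

send_rows(
  deltas=[
    [[1,0,0.04,0.8,0,0,0],[1,0,0.04,1.6,0,0,0],[1,0,0.04,2.4,0,0,0],[1,0,0.04,3.1,0,0,0],[1,0,0.04,3.7,0,0,0],[1,0,0.04,4.1,0,0,0],[1,0,0.04,4.25,0,0,0],[1,0,0.04,4.25,0,0,0]],
  ],
)

```text
time: 2.45
ee_pos: [0.4539, 0.3168, 0.0565]
eef_rot: [[-0.709, 0.705, -0.001], [0.705, 0.709, -0.001], [-0.0, -0.001, -1.0]]
wrist_force: [0.6, 0.1, 0.9]
opening: 0.0919
```

```bash
python3 snap.py 2 300 130 480 320 90 130 230 260
```

```text
scene scale 3.0526315789473686
top scale 4.461538461538462
time 2.55
joints [ 0.4709  0.582   1.6528 -0.0008  0.9065 -0.3162]
ee_pos [0.4544 0.3168 0.0571]
eef_rot [[-0.7087  0.7055  0.0006]
 [ 0.7055  0.7087 -0.0004]
 [-0.0007  0.0001 -1.    ]]
wrist_force [0.1084 0.2667 1.2246]
opening 0.09186880763414808
```

View pics/scene_2.png

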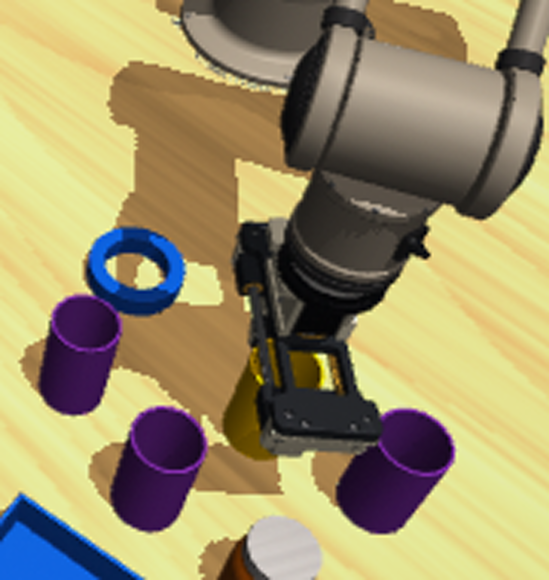

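The cup (around 285,400 in the crop) sits between the fingers, untouched. Closing now.

send_rows(
  deltas=[
    [[-1,0,0,0,0,0,0],[-1,0,0,0,0,0,0],[-1,0,0,0,0,0,0],[-1,0,0,0,0,0,0],[-1,0,0,0,0,0,0],[-1,0,0,0,0,0,0],[-1,0,0,0,0,0,0],[-1,0,0,0,0,0,0]],
  ],
  force=15,
)

```text
time: 3.55
ee_pos: [0.4544, 0.3168, 0.0572]
eef_rot: [[-0.709, 0.706, 0.001], [0.706, 0.709, -0.0], [-0.001, 0.0, -1.0]]
wrist_force: [-0.5, -0.5, 1.3]
opening: 0.0585
```

send_rows(
  deltas=[
    [[-1,0,0,-0.3,0,0,0],[-1,0,0,-0.9,0,0,0],[-1,0,0,-1.6,0,0,0],[-1,0,0,-2.4,0,0,0],[-1,0,0,-3.2,0,0,0],[-1,0,0,-3.8,0,0,0],[-1,-0.3,-0.1,-4.2,0,0,0],[-1,-1.0,-0.35,-4.2,0,0,-0.1],[-1,-2.0,-0.7,-4.2,0,0,-0.2],[-1,-3.0,-1.05,-4.2,0,0,-0.33],[-1,-4.0,-1.4,-4.2,0,0,-0.46],[-1,-5.0,-1.8,-4.2,0,0,-0.59],[-1,-6.0,-2.15,-4.2,0,0,-0.72],[-1,-6.8,-2.4,-4.2,0,0,-0.82],[-1,-7.2,-2.55,-4.2,0,0,-0.89],[-1,-7.39,-2.62,-4.2,0,0,-0.89],[-1,-7.39,-2.62,-4.2,0,0,-0.89],[-1,-7.39,-2.62,-4.2,0,0,-0.89]],
  ],
)

```text
time: 5.8
ee_pos: [0.5895, 0.0347, 0.2254]
eef_rot: [[-0.994, -0.107, 0.0], [-0.107, 0.994, -0.0], [-0.0, -0.0, -1.0]]
wrist_force: [0.3, 0.1, -0.9]
opening: 0.0587
```

```bash
python3 snap.py 3 180 110 360 270 190 110 310 210
```

```text
scene scale 3.625
top scale 5.8
time 5.9
joints [-0.0706  0.4639  1.3374 -0.0002  1.3396 -1.7488]
ee_pos [0.5895 0.0348 0.2255]
eef_rot [[-0.9942 -0.1072  0.0006]
 [-0.1072  0.9942 -0.0003]
 [-0.0006 -0.0003 -1.    ]]
wrist_force [-0.3028 -0.4245 -1.2305]
opening 0.0586299842699151
```

View pics/scene_3.png

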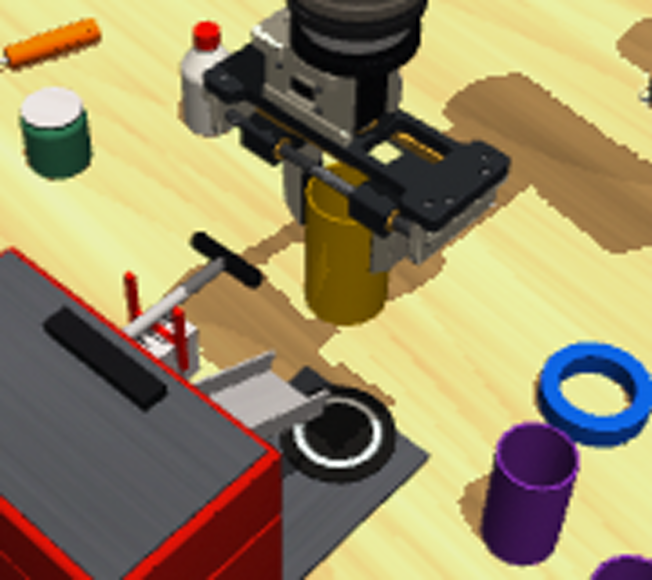

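View pics/top_3.png

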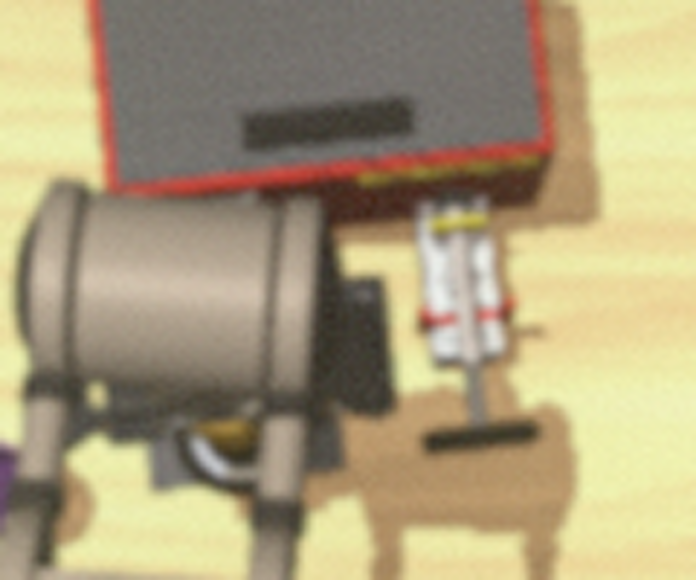

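```bash
python3 - <<'E'
from h import *
d=pickle.load(open("f_3.pkl","rb"));f=d["scene"];k=3.625;o=np.array((180,110))
im=cv2.imread("pics/scene_3.png")
g=lambda q:(proj(f,q)-o+.5)*k
for c,z,r,col in(((.5895,.0348),.1685,.029,(255,0,0)),((.5895,.0348),.2685,.029,(255,0,0)),((.590,.034),.01,.034,(0,0,255)),((.590,.034),.01,.046,(0,0,255))):
    for a in np.linspace(0,6.28,80):
        u=g([c[0]+r*np.cos(a),c[1]+r*np.sin(a),z]);cv2.circle(im,tuple(int(v) for v in u),1,col,-1)
cv2.imwrite("pics/scene_3o.png",im)
H=hsv(f)
m=((H[...,0]>18)&(H[...,0]<34)&(H[...,1]>200)).astype(np.uint8);m[:155]=0;m[203:]=0;m[:,:255]=0;m[:,293:]=0
for r in range(168,202,3):
    x=np.flatnonzero(m[r]);print(r,x.min(),x.max())if len(x) else 0
E
```

```text
168 264 275
171 264 278
174 264 282
177 265 281
180 265 281
183 265 281
186 265 286
189 264 286
192 265 286
195 266 284
198 269 280
```

View pics/scene_3o.png

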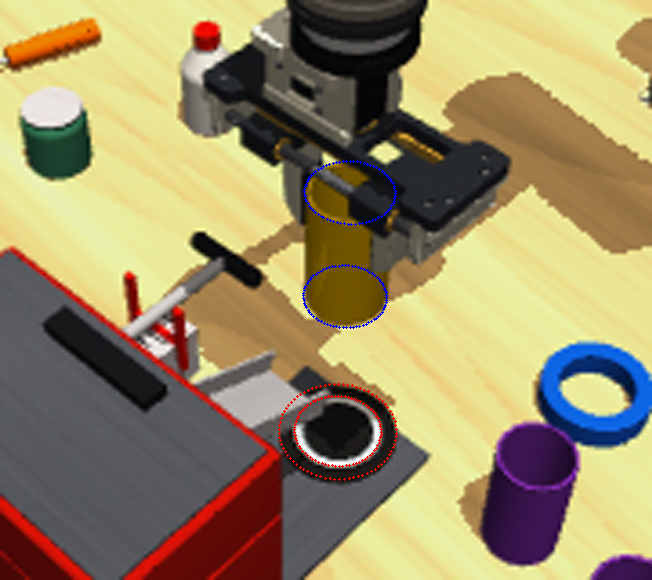

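The overlay matches: the cup is within about 1 px and the pad within about 0.5 px of prediction. Lowering onto the pad.

send_rows(
  deltas=[
    [[-1,0,-0.02,0.6,0,0,0],[-1,0,-0.02,1.3,0,0,0],[-1,0,-0.02,2.0,0,0,0],[-1,0,-0.02,2.7,0,0,0],[-1,0,-0.02,3.2,0,0,0],[-1,0,-0.02,3.5,0,0,0],[-1,0,-0.02,3.7,0,0,0],[-1,0,-0.02,3.8,0,0,0],[-1,0,-0.02,3.88,0,0,0],[-1,0,-0.02,3.92,0,0,0],[-1,0,-0.02,3.95,0,0,0],[-1,0,-0.02,3.96,0,0,0]],
  ],
)

```text
time: 7.4
ee_pos: [0.5898, 0.034, 0.0672]
eef_rot: [[-0.994, -0.107, 0.001], [-0.107, 0.994, -0.0], [-0.001, -0.0, -1.0]]
wrist_force: [-0.7, 0.1, 0.0]
opening: 0.0587
```

```bash
python3 snap.py 4 180 110 360 270 190 110 310 210
```

```text
scene scale 3.625
top scale 5.8
time 7.5
joints [-0.072   0.6225  1.5348 -0.0003  0.9834 -1.7501]
ee_pos [0.5898 0.034  0.0673]
eef_rot [[-0.9942 -0.1072  0.0009]
 [-0.1072  0.9942 -0.0003]
 [-0.0009 -0.0004 -1.    ]]
wrist_force [-0.4047 -0.7557 -1.9187]
opening 0.05889740869386432
```

View pics/scene_4.png

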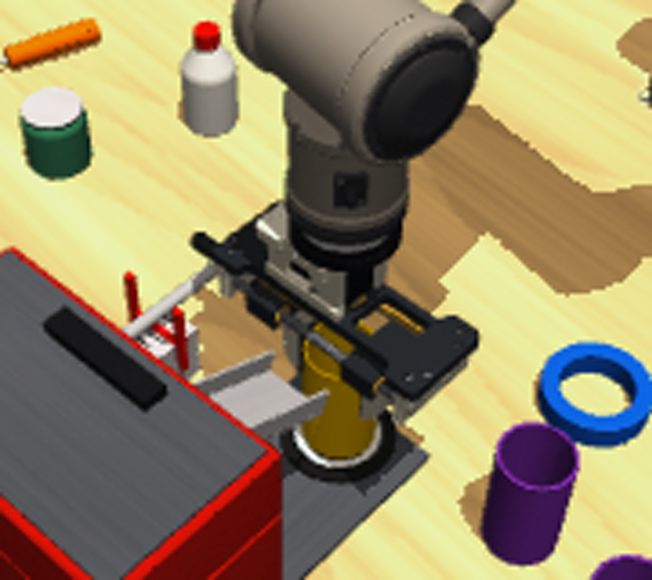

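The cup's foot is centred in the white ring. I'll go down a touch more, then open.

send_rows(
  deltas=[
    [[-1,0,0,0.015,0,0,0],[-1,0,0,0.02,0,0,0]],
  ],
)

```text
time: 7.75
ee_pos: [0.59, 0.0339, 0.0672]
eef_rot: [[-0.994, -0.107, 0.002], [-0.107, 0.994, -0.0], [-0.002, -0.001, -1.0]]
wrist_force: [-1.6, -0.7, 6.7]
opening: 0.0589
```

send_rows(
  deltas=[
    [[0.33,0,0,0,0,0,0],[0.4,0,0,0,0,0,0],[0.6,0,0,0,0,0,0],[0.8,0,0,0,0,0,0],[1,0,0,0,0,0,0],[1,0,0,0,0,0,0],[1,0,0,0,0,0,0],[1,0,0,0,0,0,0]],
  ],
)

```text
time: 8.75
ee_pos: [0.59, 0.0339, 0.0672]
eef_rot: [[-0.994, -0.107, 0.002], [-0.107, 0.994, -0.0], [-0.002, -0.001, -1.0]]
wrist_force: [-0.4, -0.2, -0.0]
opening: 0.0918
```

```bash
python3 snap.py 5 180 110 360 270 190 110 310 210
```

```text
scene scale 3.625
top scale 5.8
time 8.85
joints [-0.072   0.6225  1.535  -0.0003  0.9824 -1.7501]
ee_pos [0.5901 0.0339 0.0672]
eef_rot [[-0.9942 -0.1072  0.0017]
 [-0.1072  0.9942 -0.0004]
 [-0.0017 -0.0006 -1.    ]]
wrist_force [ 0.0491  1.1998 -0.4822]
opening 0.09197968273533595
```

View pics/scene_5.png

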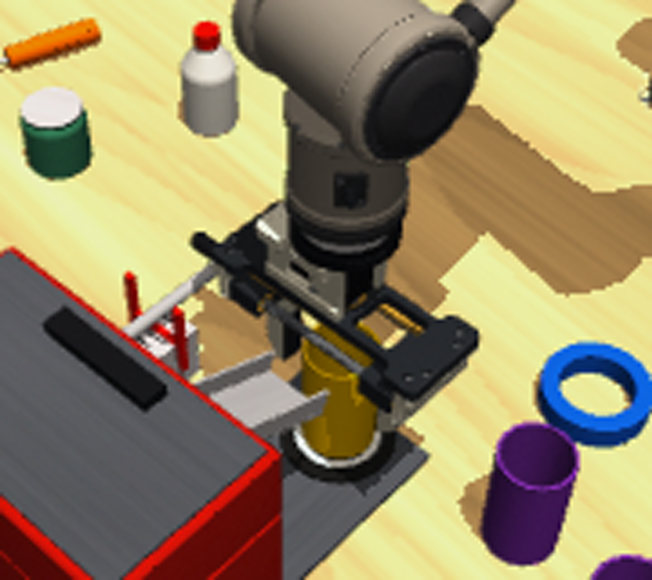

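The cup touched down (6.7 N), is released and stands centred on the pad. Rising straight up.

send_rows(
  deltas=[
    [[1,0,0,-0.3,0,0,0],[1,0,0,-0.8,0,0,0],[1,0,0,-1.5,0,0,0],[1,0,0,-2.3,0,0,0],[1,0,0,-3.1,0,0,0],[1,0,0,-3.8,0,0,0],[1,0,0,-4.2,0,0,0],[1,0,0,-4.2,0,0,0]],
  ],
)

```text
time: 9.85
ee_pos: [0.5904, 0.034, 0.2373]
eef_rot: [[-0.994, -0.107, 0.005], [-0.107, 0.994, -0.001], [-0.005, -0.001, -1.0]]
wrist_force: [0.0, 0.2, -0.3]
opening: 0.0921
```

```bash
python3 snap.py 6 180 110 360 270 235 120 295 200
```

```text
scene scale 3.625
top scale 7.25
time 9.95
joints [-0.072   0.4569  1.3225 -0.0002  1.3608 -1.7501]
ee_pos [0.5895 0.034  0.235 ]
eef_rot [[-0.9942 -0.1072  0.0014]
 [-0.1072  0.9942 -0.0003]
 [-0.0013 -0.0005 -1.    ]]
wrist_force [0.1038 1.1858 0.1863]
opening 0.09152741503904568
```

View pics/scene_6.png

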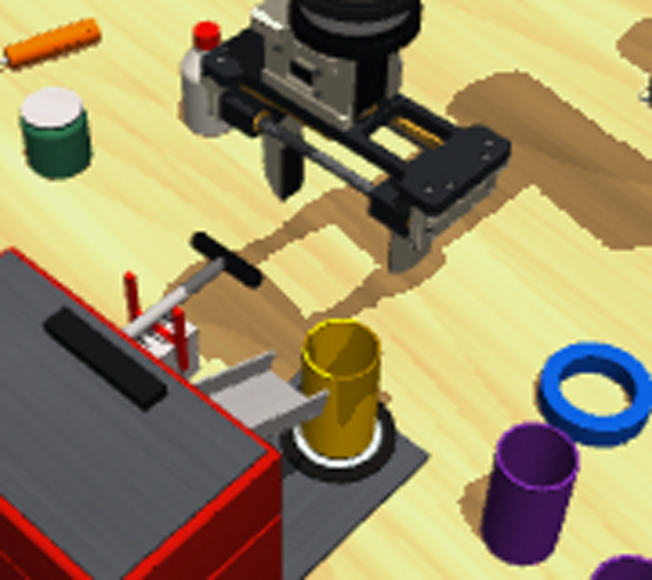

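View pics/top_6.png

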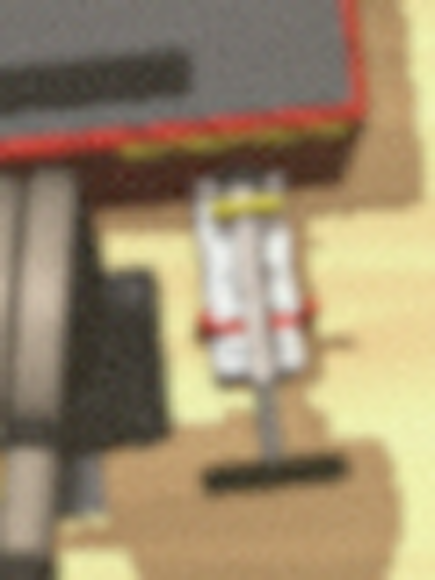

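The cup stands upright in the ring at (340,400). In the top crop the bar is at (275,470), the pointer at (247,207) and the mark at (258,322). Now to refine these.

```bash
python3 - <<'E'
from h import *
d=pickle.load(open("f_6.pkl","rb"));f=d["top"];im=f["frame"].astype(float);H=hsv(f)
def wc(w,b):
    x0,y0,x1,y1=b;w=np.clip(w[y0:y1,x0:x1],0,None);yy,xx=np.mgrid[y0:y1,x0:x1]
    return (w*xx).sum()/w.sum(),(w*yy).sum()/w.sum()
R,G,B=im[...,0],im[...,1],im[...,2]
yw=np.minimum(R,G)-B-25; red=R-G-25; dark=40-im.max(2)
p=wc(yw,(263,145,276,152));ml=wc(red,(260,160,269,169));mr=wc(red,(272,158,282,168));b=wc(dark,(261,178,286,190))
print(p,ml,mr,b)
P=plane(f,*p,.099);L=plane(f,*ml,.097);Rr=plane(f,*mr,.097);Bp=plane(f,*b,.083)
print("pointer",P,"mark",(L+Rr)/2,L,Rr,"bar",Bp)
pad=np.array([.590,.034,0])
for name,v in(("ptr-bar",P-Bp),("markperp",L-Rr)):
    print(name,np.hypot(v[0],v[1]),np.degrees(np.arctan2(v[1],v[0])))
yaw=np.radians(6.15);ex=np.array([np.cos(yaw),np.sin(yaw)])
print("pull",(P-(L+Rr)/2)[:2]@ex)
c=pad[:2]+np.array([[ex[0],-ex[1]],[ex[1],ex[0]]])@np.array([-.03,-.15]);print("bar from pad",c)
print(im[143:153,263:278].astype(int)[...,0]-im[143:153,263:278].astype(int)[...,2])
E
```

```text
(np.float64(268.6777408637874), np.float64(147.8704318936877)) (np.float64(264.4421052631579), np.float64(164.4842105263158)) (np.float64(275.26881720430106), np.float64(162.98924731182797)) (np.float64(271.7543859649123), np.float64(185.01315789473685))
pointer [ 0.7095 -0.105   0.099 ] mark [ 0.6519 -0.1096  0.097 ] [ 0.649  -0.0901  0.097 ] [ 0.6548 -0.1291  0.097 ] bar [ 0.5763 -0.1174  0.083 ]
ptr-bar 0.13380353280264437 5.3360454839776
markperp 0.03947270285390193 98.45244555548787
pull 0.05774416532278074
bar from pad [ 0.5762 -0.1184]
[[17 15 13 11 10 10 10 11 14 14 13 16 20 20 21]
 [12 10 10  6  7  7  6  7  9 10 11 15 17 22 19]
 [ 8  7  8  7  8  8  7  9 10  8 10 14 21 23 25]
 [ 9  9 13 14 16 18 20 24 25 23 23 25 30 32 31]
 [14 22 32 34 33 35 40 45 49 46 39 35 33 34 35]
 [15 33 50 53 50 49 49 52 53 50 42 33 34 34 35]
 [11 29 45 45 41 33 31 31 33 30 28 29 33 34 34]
 [ 6 14 21 23 16 13 11 12 13 14 16 23 32 34 36]
 [ 3  5  8  9  8  9 10  9  9  9 11 16 28 36 37]
 [ 4  2  3  4  7  9 10  9  6  5  6 12 25 35 37]]
```

Pull needed is about 56–58 mm. I'll move over the rod 24 mm behind the crossbar and descend most of the way, then check.

send_rows(
  deltas=[
    [[1,0.03,-0.6,0,0,0,0],[1,0.07,-1.6,0,0,0,0],[1,0.1,-2.6,0,0,0,0],[1,0.13,-3.4,0,0,0,0],[1,0.13,-3.74,0,0,0,0],[1,0.13,-3.74,0,0,0,0],[1,0.13,-3.74,0.8,0,0,0],[1,0.13,-3.74,1.6,0,0,0],[1,0.13,-3.74,2.3,0,0,0],[1,0.13,-3.74,2.6,0,0,0],[1,0.13,-3.74,2.6,0,0,0]],
  ],
)

```text
time: 11.32
ee_pos: [0.6003, -0.1143, 0.1307]
eef_rot: [[-0.994, -0.108, 0.0], [-0.108, 0.994, 0.0], [-0.0, 0.0, -1.0]]
wrist_force: [1.4, 0.1, 0.4]
opening: 0.0915
```

```bash
python3 snap.py 7 180 110 360 270 220 110 320 210
```

```text
scene scale 3.625
top scale 5.8
time 11.425
joints [-0.3143  0.5808  1.4056  0.0002  1.1519 -1.9931]
ee_pos [ 0.6012 -0.115   0.1322]
eef_rot [[-0.9942 -0.1078  0.0032]
 [-0.1078  0.9942 -0.0009]
 [-0.003  -0.0012 -1.    ]]
wrist_force [-0.4    -0.2704  0.1319]
opening 0.09142547551785077
```

View pics/scene_7.png

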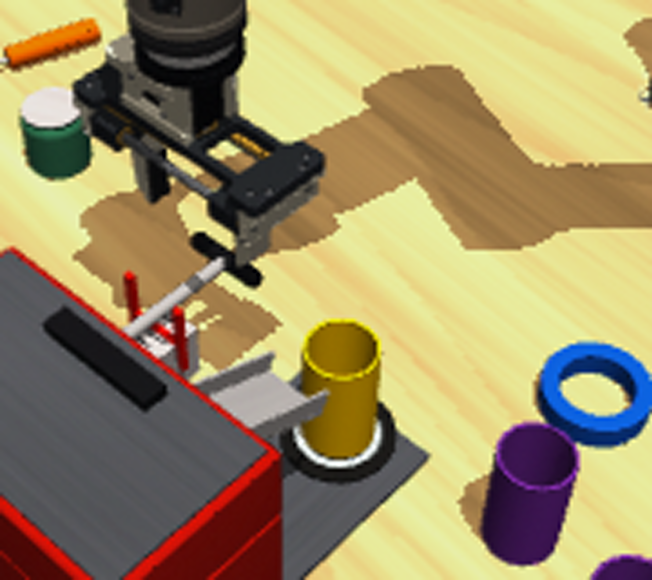

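View pics/top_7.png

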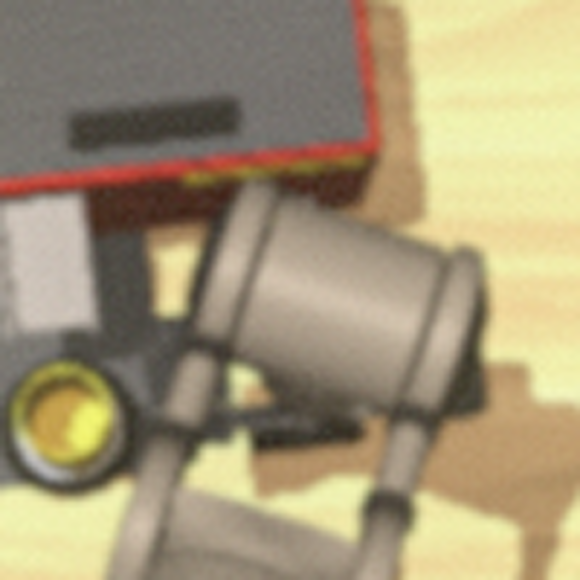

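The fingers straddle the rod behind the crossbar, which is visible at scene crop (225,258). I'll descend 76 mm more, 2 mm further from the bar.

send_rows(
  deltas=[
    [[1,-0.05,0,0.4,0,0,0],[1,-0.05,0,0.8,0,0,0],[1,-0.05,0,1.2,0,0,0],[1,-0.05,0,1.6,0,0,0],[1,-0.05,0,1.85,0,0,0],[1,-0.05,0,1.9,0,0,0],[1,-0.05,0,1.9,0,0,0]],
  ],
)

```text
time: 12.3
ee_pos: [0.6036, -0.115, 0.0564]
eef_rot: [[-0.994, -0.108, 0.004], [-0.108, 0.994, -0.001], [-0.003, -0.001, -1.0]]
wrist_force: [-0.1, -0.3, -0.2]
opening: 0.0916
```

```bash
python3 snap.py 8 190 130 320 240 220 110 320 210
```

```text
scene scale 5.2727272727272725
top scale 5.8
time 12.4
joints [-0.3129  0.6704  1.4725  0.0002  0.9942 -1.9918]
ee_pos [ 0.6038 -0.115   0.0569]
eef_rot [[-0.9942 -0.1078  0.0044]
 [-0.1078  0.9942 -0.0012]
 [-0.0042 -0.0017 -1.    ]]
wrist_force [-0.2461 -0.2788  0.7904]
opening 0.09173458083624919
```

View pics/scene_8.png

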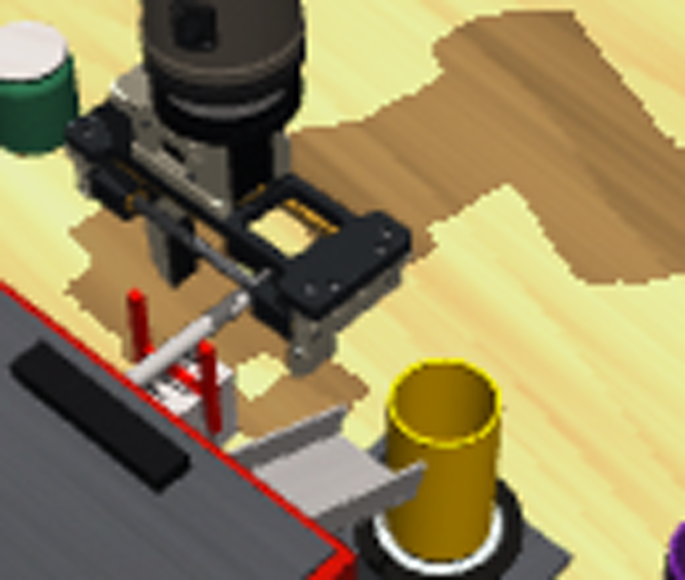

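The rod lies between the fingers. Gripping it at 45 N.

send_rows(
  deltas=[
    [[-1,0,0,0,0,0,0],[-1,0,0,0,0,0,0],[-1,0,0,0,0,0,0],[-1,0,0,0,0,0,0],[-1,0,0,0,0,0,0],[-1,0,0,0,0,0,0],[-1,0,0,0,0,0,0],[-1,0,0,0,0,0,0],[-1,0,0,0,0,0,0],[-1,0,0,0,0,0,0]],
  ],
  force=45,
)

```text
time: 13.65
ee_pos: [0.6037, -0.1143, 0.0568]
eef_rot: [[-0.994, -0.108, 0.004], [-0.108, 0.994, -0.0], [-0.004, -0.001, -1.0]]
wrist_force: [0.6, 4.6, 0.8]
opening: 0.0104
```

send_rows(
  deltas=[
    [[-1,0.15,0,0,0,0,0],[-1,0.3,0,0,0,0,0],[-1,0.45,0,0,0,0,0],[-1,0.6,0,0,0,0,0],[-1,0.75,0,0,0,0,0],[-1,0.9,0,0,0,0,0],[-1,1.0,0,0,0,0,0],[-1,1.1,0,0,0,0,0],[-1,1.15,0,0,0,0,0],[-1,1.15,0,0,0,0,0],[-1,1.15,0,0,0,0,0]],
  ],
)

```text
time: 15.02
ee_pos: [0.5609, -0.1194, 0.0569]
eef_rot: [[-0.994, -0.108, 0.011], [-0.108, 0.994, -0.001], [-0.01, -0.002, -1.0]]
wrist_force: [10.5, 3.5, -6.7]
opening: 0.0109
```

```bash
python3 snap.py 9 190 130 320 240 235 130 305 200
```

```text
scene scale 5.2727272727272725
top scale 8.285714285714286
time 15.125
joints [-0.3448  0.606   1.6049  0.003   0.9204 -2.0253]
ee_pos [ 0.5609 -0.1194  0.0569]
eef_rot [[-0.9941 -0.1077  0.0105]
 [-0.1077  0.9942 -0.0012]
 [-0.0103 -0.0024 -0.9999]]
wrist_force [10.1796  3.8539 -6.2383]
opening 0.010440805750260554
```

View pics/scene_9.png

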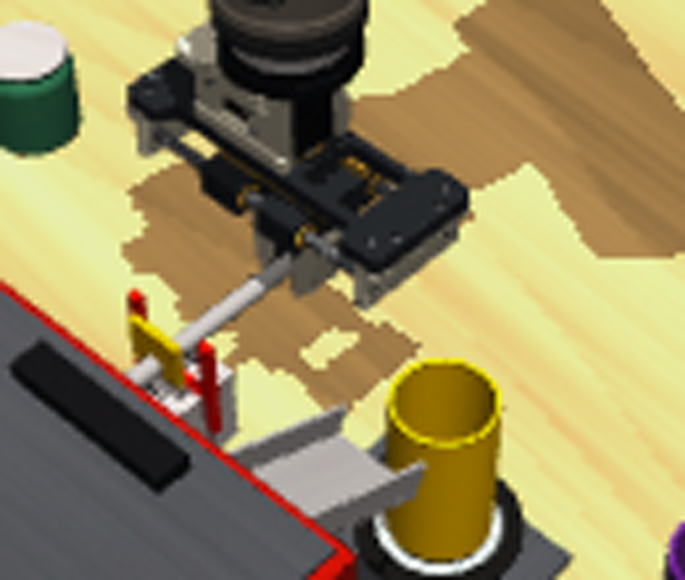

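View pics/top_9.png

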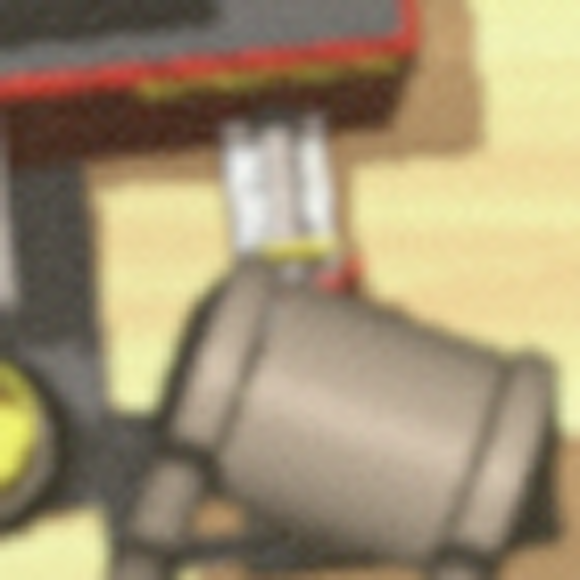

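```bash
cat > z.py <<'E'
import sys
from h import *
t=sys.argv[1];d=pickle.load(open(f"f_{t}.pkl","rb"));f=d["scene"]
c=cv2.resize(f["frame"][178:218,205:245,::-1],None,fx=14,fy=14,interpolation=cv2.INTER_CUBIC);cv2.imwrite(f"pics/z_{t}.png",c)
E
python3 z.py 9
```

```text
(no output)
```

View pics/z_9.png

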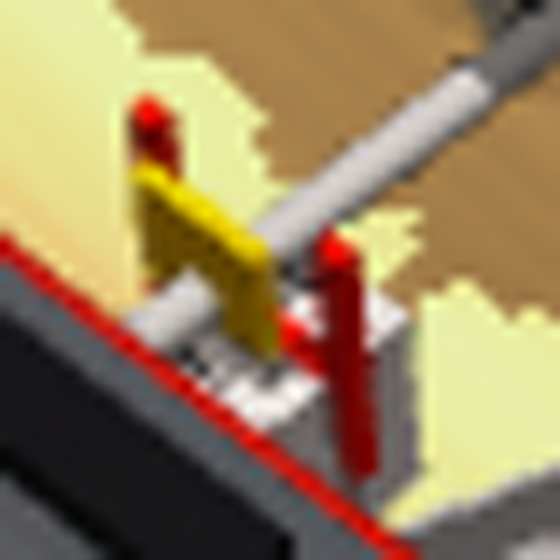

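The crop shows red mark tops at (152,111) and (340,246), with the yellow pointer's bright top edge from (145,174) to (268,258), still short of the mark.

```bash
cat > gap.py <<'E'
import sys
from h import *
t=sys.argv[1];v=list(map(float,sys.argv[2:]))
f=pickle.load(open(f"f_{t}.pkl","rb"))["scene"]
q=[plane(f,205+(v[i]+.5)/14-.5,178+(v[i+1]+.5)/14-.5,.099)[:2] for i in range(0,8,2)]
yaw=np.radians(6.17);ex=np.array([np.cos(yaw),np.sin(yaw)])
for p in q: print(p)
e=q[1]-q[0];print("blade spacing",np.linalg.norm(e),"yaw from blades",np.degrees(np.arctan2(e[1],e[0]))-90)
n=np.array([e[1],-e[0]])/np.linalg.norm(e)
print("gap by yaw",((q[2]+q[3]-q[0]-q[1])/2)@ex,"by blade line",((q[2]+q[3]-q[0]-q[1])/2)@n,"ptr width",np.linalg.norm(q[3]-q[2]))
E
python3 gap.py 9 152 111 340 246 145 174 268 258
python3 - <<'E'
from h import *
f=pickle.load(open("f_9.pkl","rb"))["top"]
# top crop 8.286
for u,v in((300,250),):print(plane(f,235+u/8.286-.5,130+v/8.286-.5,.099))
E
```

```text
[ 0.6597 -0.1346]
[ 0.6526 -0.0812]
[ 0.6708 -0.1216]
[ 0.6653 -0.0878]
blade spacing 0.05390095167145845 yaw from blades 7.584369868493837
gap by yaw 0.012158729730465173 by blade line 0.012201819911556434 ptr width 0.03419965674811558
[ 0.6664 -0.1125  0.099 ]
```

Gap is about 12 mm, and the arm lags about 3 mm under the spring load. Commanding 15 mm.

send_rows(
  deltas=[
    [[-1,0.08,0,0,0,0,0],[-1,0.16,0,0,0,0,0],[-1,0.24,0,0,0,0,0],[-1,0.32,0,0,0,0,0],[-1,0.38,0,0,0,0,0],[-1,0.38,0,0,0,0,0],[-1,0.38,0,0,0,0,0],[-1,0.38,0,0,0,0,0]],
  ],
)

```text
time: 16.12
ee_pos: [0.5489, -0.1209, 0.0569]
eef_rot: [[-0.994, -0.107, 0.017], [-0.108, 0.994, -0.002], [-0.017, -0.004, -1.0]]
wrist_force: [11.9, 5.1, -7.8]
opening: 0.011
```

```bash
python3 snap.py 10 190 130 320 240 235 130 305 200; python3 z.py 10
```

```text
scene scale 5.2727272727272725
top scale 8.285714285714286
time 16.225
joints [-0.3556  0.5864  1.645   0.0056  0.8936 -2.0376]
ee_pos [ 0.5489 -0.1209  0.0569]
eef_rot [[-0.9941 -0.1075  0.0172]
 [-0.1075  0.9942 -0.0017]
 [-0.0169 -0.0036 -0.9999]]
wrist_force [12.1739  4.218  -8.4153]
opening 0.010826122099392375
```

View pics/z_10.png

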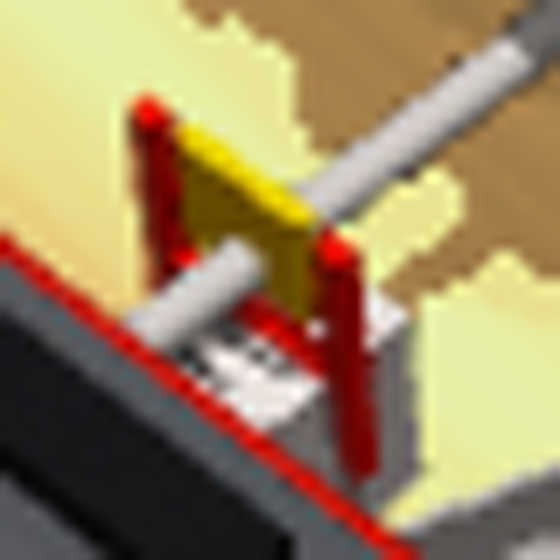

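View pics/top_10.png

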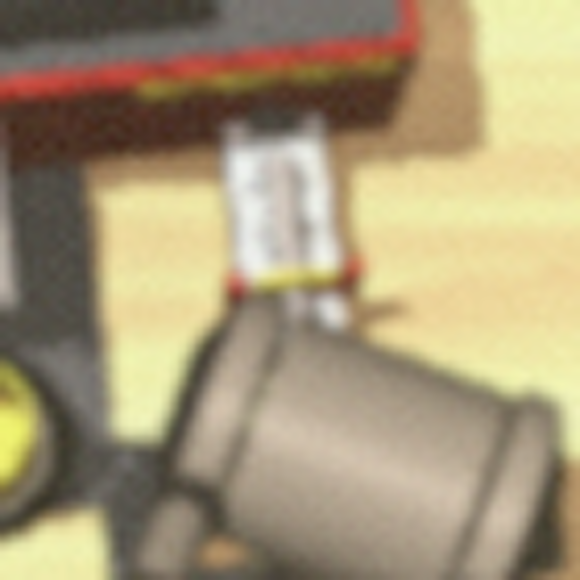

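The pointer top runs (187,134)–(310,218), on the line between the red tops (150,111) and (340,246). In the top view yellow and red also form one line.

```bash
python3 gap.py 10 150 111 340 246 187 134 310 218
```

```text
[ 0.66   -0.1349]
[ 0.6526 -0.0812]
[ 0.658 -0.125]
[ 0.6527 -0.0909]
blade spacing 0.05420102214259715 yaw from blades 7.870759172425409
gap by yaw -0.000938818072641258 by blade line -0.00093228431404592 ptr width 0.03445151030966593
```

View pics/scene_10.png

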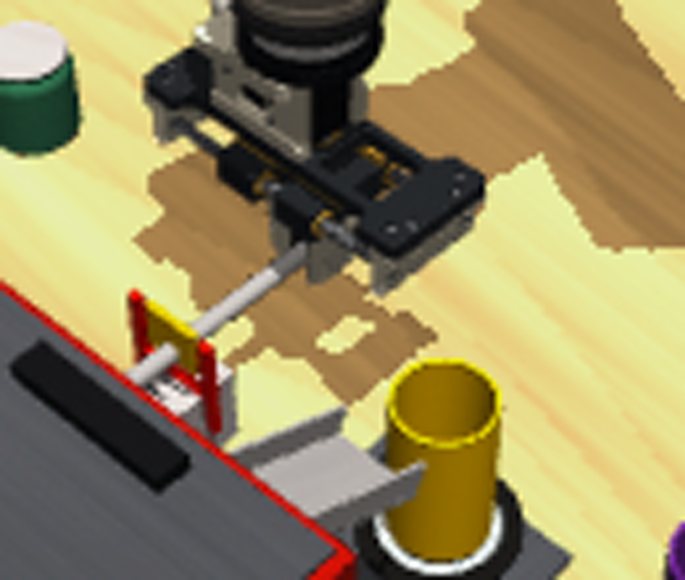

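The pointer is 0.9 mm past the mark (tolerance 5 mm), the pose is steady, and the cup is upright and centred. Handing in.

```bash
python3 -c "
from rig import bot
s=bot.sense();print(s['time'],s['ee_pos'],s['joint_vel'],s['wrist_force'],s['opening'])
print(bot.job_done())"
```

```text
16.225 [ 0.54889147 -0.12088765  0.05687901] [-0.00175819 -0.00024261 -0.00061066  0.00221965  0.00040115  0.00018607] [12.17388318  4.2179877  -8.41534174] 0.010826122099392375
the job is handed in; nothing more can be done
None
```

I stood the yellow cup on the pad and let go of it. Then I gripped the gate's rod behind the T crossbar, pulled it to the red mark and handed in at 16.2 s, still holding it. The hand-in gives no verdict.

**Last checks:**
- **Pointer:** it measured about 0.9 mm past the mark in the scene camera (tolerance 5 mm), and the top view showed the pointer and mark in one line.
- **Grip:** the arm was still with a 45 N grip, and the wrist read about 12 N of pull along the rail.
- **Cup:** it stood upright, centred in the white ring, clear of the fingers.
- **Bystanders:** I saw none disturbed, but I did not measure their positions at the end.

**Disagreements:** the two cameras differed by 3–10 mm on absolute positions. I used the average for the cup and pad, and for the gate I used the top view, then the scene view for the last alignment. The top view first put the pull at 58 mm; it came to about 55 mm. The rod read 10.4–11 mm between the fingers instead of 12 mm.

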